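Bento from behind the cup and the pen bin

ROBOT

A 6-joint arm with a two-finger parallel gripper is mounted at the origin on the work surface. World frame = base frame: x ahead of the robot, y to its left, z up, the work surface at z = 0. Lengths are in mm, angles in rad, forces in N, time in s.
With the tool pointing down it reaches from about 300 to 850 mm from the base axis. Payload 4.2 kg.
Tool frame: the origin (TCP) lies between the finger pads; the fingertips stand 8 mm ahead of it and the grasp point (between the pads) lies 11 mm behind it; z points along the fingers, y is the line along which they close (so a half turn about z gives the same grasp; the last joint's range is limited). The gripper opens to 91 mm and grips with 3 to 60 N. Pads are 32 mm wide; open, the fingers measure 118 mm over their backs; the gripper's body (76 mm by 178 mm) begins 60 mm behind the grasp point.
Start: joints at [1.175, 0.32, 1.565, -0, 1.257, -0.02], TCP at [211.038, 534.888, 221.976] pointing down, gripper open.
Joint ranges: [-3.11, 3.11], [-0.84, 2.01], [0.21, 2.61], [-1.34, 4.49], [0.05, 2.63], [-2.56, 2.56]. Speed limits (rad/s): [2.57, 2.57, 3.14, 3.14, 3.14, 3.14].

INTERFACE

Orientations are given as a unit quaternion [w, x, y, z].
In Python, from cell import arm gives the robot as it stands.
- The arm moves only by the tool apply_moves, never from a script. Its argument "deltas" is a list that holds one entry, the list of rows, each a list of 6 numbers: the shift along the tool's x, y, z in mm, then the turn, a rotation vector about the tool's x, y, z in degrees. In form: [[[x, y, z, wx, wy, wz], ...]]. A call has 1 to 12 rows; each row is the pose to reach, as a shift and turn from the pose commanded when the call began, along the tool's axes at that moment; what a row does not reach only later rows make up. A row lasts 1/10 s, in which the tool goes at most 50 mm and 8.59 degrees, less where a joint would pass 70% of its speed; a pose out of reach is approached as far as the arm can. A call with a gripper value outside its range is refused whole. "fingers" is the gripper command: -1 is fully open, 1 is shut, values between are in proportion, set as the call begins (left out, the last holds). The fingers move at their own pace and stop on an object; "force" is the grip in N (left out, the last holds). Time passes only in rows, so rows that repeat a pose let the fingers close. It gives the time, the measured TCP pose, the force, the opening and the grip force at its end, in the units of the state.
- arm.get_obs(): the state, without advancing time (a new reading comes with each control period).
- arm.get_image(name): name is "scene" or "top" or "wrist"; returns a dict with "image" (384x512x3 uint8, red, green, blue), "depth" (384x512 float32, mm along the optical axis (not along the pixel's ray), 0 where there is no reading), "mtx" (3x3 intrinsics, pixels), "R" (3x3) and "t" (3): a world point X has camera coordinates R X + t; the wrist camera has in their place "hand_eye" (4x4, takes a point from camera to tool coordinates, whose origin is the TCP and whose axes are the flange's). Camera axes: x right, y down, z forward; pixel columns grow to the right and rows downward; lengths in mm; the calibration is good to about 2 mm. A picture is of the moment at which its call begins: read the wrist's pose just before it.
- arm.finish_job(): hands the job in; it is judged then, once.
The state is a dict: "clock": time; "joint_pos": joint angles; "joint_velocities": joint speeds; "joint_efforts": joint torques, N m; "tool_pos": TCP position; "tool_rot": TCP orientation; "wrist_force": force on the tool from outside, world axes, zero at the start; "torque": the same for the moment, N m; "gripper_width": opening from 0.0 (shut) to 1.0 (fully open); "finger_force": force on a finger pad.
Only numpy, scipy, OpenCV 4.12 (cv2) and the standard library are available. Lean on these libraries where they do the work, as an engineer would, in place of code of your own. Each camera call takes 0.05 s, during which the arm holds its last target. There are 200 camera calls.

TASK

The two bento tiers are stuck at the back of the wooden tray, behind the cup and the red pen bin. First stand the cup and the pen bin on the grey drying mat; then take out the bento and stack it in the middle of the cork mat, lengthways along the mat, the deep tier below and the shallow tier squarely on top of it; last, put the cup and the pen bin back where each stood. Set everything down upright without dropping or tipping it, and leave the bookmark, the binder clip and the jam jar alone.

Things in the scene. Friction and masses are not known exactly. Their poses are not given: they have to be found in the camera images.
- cup_mid (a point): White ceramic cup without handle, round, slightly narrower at the foot, 66 mm across at the rim, 92 mm high, 0.24 kg, open at the top. At the start it stands upright on the wooden tray, in front of (nearer the robot than) one of the bento tiers. The point is the centre of the cup, 46 mm above its underside; z points up, x and y have no meaning.
- pen_bin_mid (a point): Red plastic tilt-out pen bin: an upright case 70 mm deep (x) by 64 mm wide (y) by 95 mm high, with a small pocket of pens hinged at its front bottom edge (its front is on the -x side) that stays shut by itself; the pens reach 98 mm above its underside. About 0.18 kg. At the start it stands on the wooden tray beside the cup, in front of the other bento tier. Take it by its two flat sides, 64 mm apart along y. The point is the centre of the case, 47.5 mm above its underside.
- deep_tier_mid (a point): Deep (lower) tier of the clear plastic bento: a closed box 60 mm wide (x) by 125 mm long (y) by 52 mm high with a flat white lid that has only a thin rectangular line on it. About 0.16 kg, the same in either direction. At the start it stands at the back of the wooden tray with its length along the tray, about 12 mm behind the cup or the pen bin and about 20 mm beside the other tier. The point is its centre, 26 mm above its underside.
- shallow_tier_mid (a point): Shallow (upper) tier of the bento: the same 60 mm (x) by 125 mm (y) box but only 36 mm high, clear with a white lid that carries two dark chopsticks in a grey recess (they stand up about 2 mm). About 0.12 kg. It starts beside the deep tier at the back of the tray. Its flat bottom stands plainly on the flat lid of the deep tier. The point is its centre, 18 mm above its underside.
- drying_mat: Grey ribbed drying mat lying fixed on the counter, 200 mm (x) by 140 mm (y), 4 mm thick: the side area for the cup and the pen bin. The origin is the centre of its underside, on the counter.
- cork_mat: Cork mat lying fixed on the counter, 120 mm (x) by 170 mm (y), 5 mm thick: where the bento goes, the long side of the tiers along the mat's long side (y). The origin is the centre of its underside, on the counter.
- tray: Wooden tray lying fixed on the counter, 190 mm deep (x) by 310 mm wide (y), its floor 8 mm above the counter, with a strip 4 mm wide along its front and back edges that rises 5 mm above the floor. The cup and the pen bin stand side by side in its front half (-x), the bento tiers side by side in its back half (+x). The origin is the centre of its underside.
- bookmark: Stainless steel spoon-shaped bookmark, 117 mm long, 3 mm thick, lying on a blue paperback (100 by 134 mm, 14 mm thick) near the robot. To be left alone. The origin is at the middle of its underside.
- binder_clip: Green plastic binder clip with wire handles, 32 mm wide and 16 mm high, lying on the counter near the robot. To be left alone. The origin is under its middle.
- jam_jar: Round amber jar with a steel cap, 62 mm across, 85 mm high, standing on the counter beyond the tray. To be left alone. The origin is the centre of its underside.
Not all that is in view belongs to the job. Of the things that look like the part that bears pen_bin_mid, the largest one is meant.

How it is judged:
By the outcome, as a careful person would: the job done as asked, in the order asked, and still so for the second after the job is handed in, with the robot touching nothing.
It also fails if it takes over 144 s, if anything falls off the work surface, if the arm or the gripper's body presses on something with over 40 N, if the wrist force passes 120 N, or if a joint passes its speed limit or range.

## Working session

There is one attempt and no reset: what is moved stays moved. The work goes in short steps, Python scripts to look and compute and a tool call to move; the robot and the scene stay as the last step left them, time stands still between calls to the robot, and variables do not carry over. Pictures are saved under pics/ and viewed, at most 14 in all, crops included, and the job is handed in when it is done.

Besides the shell and the picture viewer there is one more tool, called as name([rows], argument=value, ...), one row to a line, values as JSON. apply_moves: Moves the arm, as the interface text tells. Its arguments: {"type":"object","properties":{"deltas":{"type":"array"},"fingers":{"type":"number"},"force":{"type":"number"}},"required":["deltas"]}

```bash
ls; mkdir -p pics; python3 - <<'E'
from cell import arm
import cv2,numpy as np
o=arm.get_obs();print(o)
for n in("scene","top"):
    d=arm.get_image(n);np.savez(n+".npz",**d)
    cv2.imwrite(f"pics/{n}0.png",d["image"][:,:,::-1])
    print(n,d["mtx"].tolist(),d["R"].round(3).tolist(),d["t"])
E
```

```text
pics
{'clock': 0.0, 'joint_pos': array([ 1.17499884e+00,  3.20307898e-01,  1.56568093e+00, -8.29491785e-06,
        1.25738407e+00, -2.00177988e-02]), 'joint_velocities': array([-0.00053023, -0.00084169, -0.00099189,  0.00016224,  0.00146638,
       -0.00010507]), 'joint_efforts': array([ 1.51778695e-03, -4.12457478e+01, -2.31972635e+01,  7.28550064e-02,
        4.57952265e-02, -1.49712946e-04]), 'tool_pos': array([210.84622126, 534.42126242, 221.11034053]), 'tool_rot': array([-1.79872869e-04,  1.86784959e-01,  9.82400421e-01, -8.71764543e-04]), 'wrist_force': array([ 0.31551083, -0.51268215,  0.35620827]), 'torque': array([ 0.00635821, -0.03102142,  0.03084803]), 'finger_force': 0.0, 'gripper_width': 1.001915651633609}
scene [[466.1911931340018, 0.0, 254.33118811649197], [0.0, 466.1911931340018, 195.0547978982988], [0.0, 0.0, 1.0]] [[0.059, 0.998, -0.004], [0.781, -0.049, -0.623], [-0.622, 0.033, -0.783]] [ -25.13905807 -409.09357222 1521.30667473]
top [[419.96550297901183, 0.0, 253.25850747149346], [0.0, 419.96550297901183, 195.44518319040694], [0.0, 0.0, 1.0]] [[-0.024, -1.0, -0.014], [-0.987, 0.026, -0.161], [0.162, 0.01, -0.987]] [  5.22686894 562.42703549 985.18992971]
```

View pics/scene0.png

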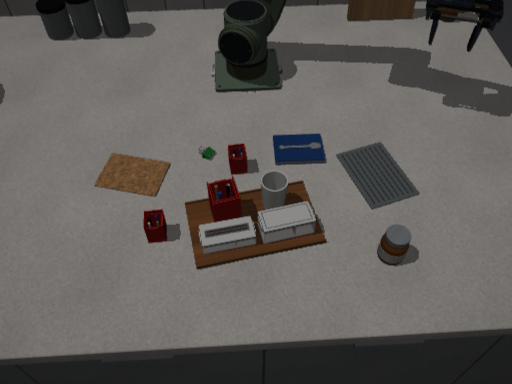

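View pics/top0.png

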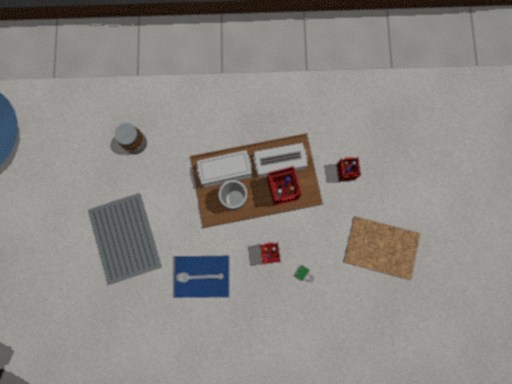

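The top view shows the deep tier at about (224,168), the shallow tier (280,158), the cup (233,194) and the large pen bin (284,185). The drying mat is at (125,238) and the cork mat at (382,247). The scene view agrees, and the two smaller red bins are decoys.

```bash
cat > h.py <<'E'
import numpy as np,cv2
def cloud(d,R=None,t=None):
    K=d["mtx"];z=d["depth"].astype(float)
    v,u=np.indices(z.shape)
    P=np.stack([(u-K[0,2])/K[0,0]*z,(v-K[1,2])/K[1,1]*z,z],-1)
    if R is None: return (P-d["t"])@d["R"]      # R^T(P-t)
    return P@R.T+t
def blob(m,seed):
    m=cv2.morphologyEx(m.astype(np.uint8),cv2.MORPH_OPEN,np.ones((2,2)))
    n,l=cv2.connectedComponents(m)
    w=l[seed[1]-6:seed[1]+7,seed[0]-6:seed[0]+7];w=w[w>0]
    return l==np.bincount(w).argmax() if len(w) else l<0
def rect(W,m):
    p=W[m][:,:2].astype(np.float32);r=cv2.minAreaRect(p)
    return np.round(r[0],1),np.round(r[1],1),round(r[2],1),round(float(np.median(W[m][:,2])),1),int(m.sum())
E
python3 - <<'E'
from h import *
for n,S in(("top",dict(deep=(224,168),shal=(265,160),cup=(233,194),bin=(284,185),dry=(125,238),cork=(382,247),jar=(127,134),tray=(255,215))),
           ("scene",dict(deep=(287,215),shal=(228,226),cup=(274,185),bin=(222,185),dry=(377,174),cork=(133,174),tray=(255,205)))):
    d=dict(np.load(n+".npz"));W=cloud(d);z=W[...,2];im=d["image"]
    hsv=cv2.cvtColor(im,cv2.COLOR_RGB2HSV)
    print(n)
    for k,s in S.items():
        print(k,"px",hsv[s[1],s[0]],W[s[1],s[0]].round(1))
    ok=d["depth"]>0
    red=((hsv[...,0]<8)|(hsv[...,0]>172))&(hsv[...,1]>150)
    H=dict(deep=(54,67),shal=(38,52),cup=(90,108),bin=(95,115))
    for k,(a,b) in H.items():
        print(k,rect(W,blob(ok&(z>a)&(z<b),S[k]) ) if blob(ok&(z>a)&(z<b),S[k]).any() else None)
    brown=(hsv[...,0]>5)&(hsv[...,0]<25)&(hsv[...,1]>90)&ok&(z<30)
    for k in("cork","tray"):
        m=blob(brown,S[k]);print(k,rect(W,m) if m.any() else 0)
    g=hsv[...,2]; m=blob(cv2.morphologyEx(((hsv[...,0]>80)&(hsv[...,0]<125)&(hsv[...,1]>15)&(hsv[...,1]<120)&ok).astype(np.uint8),cv2.MORPH_CLOSE,np.ones((5,5))),S["dry"]);print("dry",rect(W,m) if m.any() else 0)
E
```

```text
top
deep px [ 15   3 165] [629.9  60.7  60.5]
shal px [13 22 80] [650.3 -40.4  48.2]
cup px [ 15   4 132] [572.8  42.6  12.9]
bin px [172 125  61] [590.8 -86.9  22.2]
dry px [90 11 95] [468.9 317.6   4.6]
cork px [ 15 113 144] [ 430.3 -325.6    7.2]
jar px [ 94  15 122] [715.7 293.8  83.8]
tray px [ 13 150 102] [518.2 -11.9   9.8]
deep (array([530.3,  24.7]), array([283.3, 134.1]), 17.4, 59.9, 1256)
shal (array([548.3, -85.6]), array([303.2, 136.7]), 0.9, 44.5, 1160)
cup None
bin (array([580.1, -77.2]), array([ 4.3, 21.7]), 62.4, 102.4, 11)
cork (array([ 439.7, -221.6]), array([390.2, 136.7]), 83.0, 5.3, 3090)
tray (array([550.9, -26.7]), array([303.5, 306.5]), 9.8, 8.5, 3939)
dry (array([478.9, 196.1]), array([208. , 413.2]), 5.6, 4.4, 3941)
scene
deep px [ 20   6 138] [631.   64.5  54.7]
shal px [75  5 97] [644.2 -74.1  41.1]
cup px [30  8 64] [536.1  42.3  51.9]
bin px [  0 232  44] [552.4 -84.3  81.1]
dry px [113  21  49] [471.8 324.   -0.7]
cork px [ 14 133 121] [ 430.  -324.7   -1.9]
tray px [ 12 163  47] [558.8  -6.1   4.3]
deep (array([899.6,  -8.2]), array([129.9, 726.6]), 74.0, 56.8, 1072)
shal (array([932.2, -58.5]), array([669.6, 130.3]), 3.2, 41.0, 1132)
cup (array([862.1,  -9.1]), array([ 64.3, 810. ]), 80.3, 92.6, 183)
bin (array([563.6, -97.3]), array([ 4.8, 23.1]), 87.4, 96.9, 10)
cork (array([ 816.9, -241.7]), array([961.2, 198.6]), 11.9, 1.6, 2122)
tray (array([878.7,  36.7]), array([735.5, 311.7]), 10.0, 5.2, 3113)
dry (array([832.1, 207.8]), array([214.8, 983.2]), 72.1, 0.7, 2842)
```

```bash
cat >> h.py <<'E'
def plane(d,m,H,R=None,t=None):
    if R is None: R,t=d["R"].T,-d["R"].T@d["t"]   # cam->world
    v,u=np.nonzero(m);K=d["mtx"]
    r=np.stack([(u-K[0,2])/K[0,0],(v-K[1,2])/K[1,1],np.ones(len(u))],-1)@R.T
    return (t+r*((H-t[2])/r[:,2])[:,None])[:,:2].astype(np.float32)
def prect(d,m,H,R=None,t=None):
    m=cv2.morphologyEx(m.astype(np.uint8),cv2.MORPH_OPEN,np.ones((3,3)))
    n,l,s,_=cv2.connectedComponentsWithStats(m);m=l==1+s[1:,4].argmax()
    p=plane(d,m,H,R,t);r=cv2.minAreaRect(p);a=r[2];w,h=r[1]
    if w>h: a-=90;w,h=h,w      # a = heading of short side
    return dict(c=np.round(r[0],1),wh=np.round((w,h),1),short_deg=round(a,1),mean=p.mean(0).round(1),n=int(m.sum()))
E
python3 - <<'E'
from h import *
B=dict(deep=((600,60),60,(54,66),110),shal=((650,-70),44,(38,51),110),cup=((570,40),100,(88,112),60),bin=((585,-80),103,(88,112),60),dry=((470,320),4,(-5,12),160),cork=((430,-325),5,(-5,14),130),tray=((600,-10),8,(-5,20),220))
for n in("top","scene"):
    d=dict(np.load(n+".npz"));dz=-3.5 if n=="scene" else 0.5
    d["depth"]=cv2.medianBlur(d["depth"],5);W=cloud(d);z=W[...,2]-dz;im=d["image"]
    hsv=cv2.cvtColor(cv2.medianBlur(im,3),cv2.COLOR_RGB2HSV);h,s,v=cv2.split(hsv)
    print(n)
    for k,(c,H,(a,b),r) in B.items():
        m=(d["depth"]>0)&(z>a)&(z<b)&(np.hypot(W[...,0]-c[0],W[...,1]-c[1])<r)
        if k in("cork","tray"): m&=(h>4)&(h<26)&(s>75)
        if k=="dry": m&=(h>60)&(h<140); m=cv2.morphologyEx(m.astype(np.uint8),cv2.MORPH_CLOSE,np.ones((7,7)))
        if k=="bin": m&=((h<9)|(h>170)); m=cv2.morphologyEx(m.astype(np.uint8),cv2.MORPH_CLOSE,np.ones((7,7)))
        if k=="cup": m=cv2.morphologyEx(m.astype(np.uint8),cv2.MORPH_CLOSE,np.ones((15,15)))
        print(k,prect(d,m,H) if m.any() else 0)
E
```

```text
top
deep {'c': array([633. ,  60.6]), 'wh': array([ 60.8, 129.9]), 'short_deg': 11.0, 'mean': array([633. ,  60.8], dtype=float32), 'n': 1246}
shal {'c': array([654.5, -78.8]), 'wh': array([ 61.2, 129.4]), 'short_deg': 9.6, 'mean': array([655.5, -78.7], dtype=float32), 'n': 1151}
cup {'c': array([584.2,  37. ]), 'wh': array([ 9.5, 37.5]), 'short_deg': -1.5, 'mean': array([583.7,  36.8], dtype=float32), 'n': 76}
bin {'c': array([581.1, -82.4]), 'wh': array([63.6, 69.3]), 'short_deg': -76.2, 'mean': array([595.8, -88. ], dtype=float32), 'n': 209}
dry {'c': array([469.9, 321.2]), 'wh': array([139.5, 199.6]), 'short_deg': -73.3, 'mean': array([468.3, 320.7], dtype=float32), 'n': 4302}
cork {'c': array([ 429.5, -324.9]), 'wh': array([117.6, 167.8]), 'short_deg': -16.1, 'mean': array([ 429. , -325.3], dtype=float32), 'n': 3182}
tray {'c': array([609.8, -14.3]), 'wh': array([188.4, 307.9]), 'short_deg': 9.8, 'mean': array([588.1, -16. ], dtype=float32), 'n': 4095}
scene
deep {'c': array([639.5,  61.6]), 'wh': array([ 63.2, 129.7]), 'short_deg': 11.1, 'mean': array([639.8,  61.3], dtype=float32), 'n': 1205}
shal {'c': array([653.4, -78.4]), 'wh': array([ 77.9, 129.5]), 'short_deg': 9.4, 'mean': array([658.5, -77.8], dtype=float32), 'n': 1343}
cup {'c': array([567.6,  39.5]), 'wh': array([63.5, 70.3]), 'short_deg': 86.4, 'mean': array([567.3,  38.5], dtype=float32), 'n': 525}
bin {'c': array([593. , -80.4]), 'wh': array([65. , 75.7]), 'short_deg': -77.7, 'mean': array([594.8, -78.1], dtype=float32), 'n': 535}
dry {'c': array([472.7, 319.9]), 'wh': array([139.3, 200.2]), 'short_deg': -72.8, 'mean': array([477.3, 320.3], dtype=float32), 'n': 2997}
cork {'c': array([ 434.4, -323.8]), 'wh': array([120.3, 170.9]), 'short_deg': -16.1, 'mean': array([ 436.3, -323.7], dtype=float32), 'n': 2193}
tray {'c': array([610.8, -14.5]), 'wh': array([195.8, 309. ]), 'short_deg': 9.9, 'mean': array([639.7, -44.6], dtype=float32), 'n': 3182}
```

```bash
cat > go.py <<'E'
# python3 go.py x y z heading_of_tool_y_deg : delta in tool axes from the measured pose
import sys,numpy as np
from scipy.spatial.transform import Rotation as Ro
from cell import arm
def delta(x,y,z,hd):
    o=arm.get_obs();q=o["tool_rot"];R=Ro.from_quat([q[1],q[2],q[3],q[0]])
    a=np.radians(hd);Y=np.array([np.cos(a),np.sin(a),0]);Z=np.array([0,0,-1.]);X=np.cross(Y,Z)
    T=Ro.from_matrix(np.c_[X,Y,Z])
    return R.inv().apply(np.array([x,y,z])-o["tool_pos"]).round(1),(R.inv()*T).as_rotvec(degrees=True).round(2)
if __name__=="__main__":
    a=list(map(float,sys.argv[1:]))
    for i in range(0,len(a),4): print(*delta(*a[i:i+4]))
E
python3 go.py 540 -20 330 99.8; python3 -c "
from cell import arm;print(arm.get_image('wrist')['hand_eye'].round(3))"
```

```text
[-509.7 -395.2 -108.2] [-9.000e-02 -2.000e-02 -3.133e+01]
[[-0.00000e+00 -9.71000e-01 -2.39000e-01  6.75320e+01]
 [ 1.00000e+00 -0.00000e+00  1.00000e-03  1.53000e-01]
 [-1.00000e-03 -2.39000e-01  9.71000e-01 -1.62281e+02]
 [ 0.00000e+00  0.00000e+00  0.00000e+00  1.00000e+00]]
```

apply_moves([
  [[-90,-70,-40,0,0,-4],[-510,-395,-108,0,0,-31.3],[-510,-395,-108,0,0,-31.3],[-510,-395,-108,0,0,-31.3],[-510,-395,-108,0,0,-31.3],[-510,-395,-108,0,0,-31.3],[-510,-395,-108,0,0,-31.3],[-510,-395,-108,0,0,-31.3],[-510,-395,-108,0,0,-31.3],[-510,-395,-108,0,0,-31.3],[-510,-395,-108,0,0,-31.3],[-510,-395,-108,0,0,-31.3]],
])

```text
clock: 1.35
tool_pos: [508.0, 33.9, 320.3]
tool_rot: [0.0, -0.085, 0.996, 0.0]
wrist_force: [0.5, 0.4, -0.1]
gripper_width: 0.998
finger_force: 0.0
```

```bash
python3 go.py 540 -20 330 99.8
```

```text
[-22.4 -58.5  -9.7] [ 0.02  0.   -0.05]
```

apply_moves([
  [[-22,-58,-10,0,0,0],[-22,-58,-10,0,0,0],[-22,-58,-10,0,0,0],[-22,-58,-10,0,0,0],[-22,-58,-10,0,0,0],[-22,-58,-10,0,0,0]],
])

```text
clock: 1.95
tool_pos: [538.3, -16.2, 330.1]
tool_rot: [-0.0, -0.086, 0.996, 0.0]
wrist_force: [-0.4, -0.5, 1.1]
gripper_width: 1.0
finger_force: 0.0
```

```bash
cat > wr.py <<'E'
from h import *
from cell import arm
from scipy.spatial.transform import Rotation as Ro
def wrist(name=None):
    o=arm.get_obs();d=dict(arm.get_image("wrist"));q=o["tool_rot"]
    R=Ro.from_quat([q[1],q[2],q[3],q[0]]).as_matrix();E=d["hand_eye"]
    Rc=R@E[:3,:3];tc=R@E[:3,3]+o["tool_pos"]
    d["R"]=Rc.T;d["t"]=-Rc.T@tc
    if name: cv2.imwrite(f"pics/{name}.png",d["image"][:,:,::-1]);np.savez(name+".npz",**d)
    return d,o
E
python3 - <<'E'
from wr import *
d,o=wrist("w1");print(o["tool_pos"],d["mtx"][0])
E
```

```text
[538.33673188 -16.17573071 330.13407763] [270.57934028   0.         257.67026663]
```

View pics/w1.png

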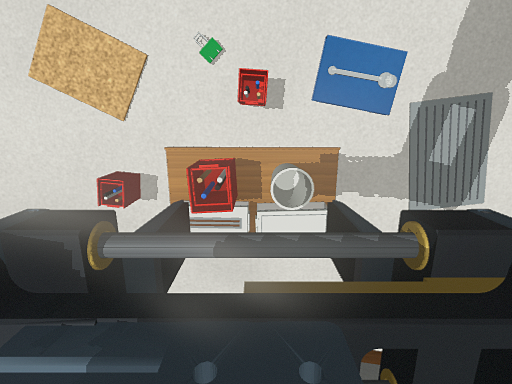

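The wrist view shows the cup rim centred near (292,186) and the bin top near (212,186); the tiers are partly hidden by the gripper below them.

```bash
python3 - <<'E'
from h import *
d=dict(np.load("w1.npz"));d["depth"]=cv2.medianBlur(d["depth"],3);W=cloud(d);z=W[...,2]
for u,v in((292,200),(225,230),(180,195)): print(u,v,W[v,u].round(1))
hsv=cv2.cvtColor(d["image"],cv2.COLOR_RGB2HSV);h,s,v=cv2.split(hsv)
box=np.zeros(z.shape,bool);box[150:222,175:330]=1
for n,c in (("cup",(292,186)),("bin",(212,186))):
    vv,uu=np.indices(z.shape);near=np.hypot(uu-c[0],vv-c[1])<38
    H=100 if n=="cup" else 103
    m=near&box&(z>H-7)&(z<H+8)
    if n=="bin": m&=((h<9)|(h>170))&(s>120)
    m=m.astype(np.uint8);l=max(cv2.findContours(m,0,2)[0],key=cv2.contourArea)
    f=np.zeros_like(m);cv2.drawContours(f,[l],-1,1,-1);p=plane(d,f>0,H)
    print(n,cv2.minEnclosingCircle(p),cv2.minAreaRect(p),p.mean(0),len(p),"z",np.median(z[m>0]))
# cup outline by colour as a check
m=(v>120)&(s<60)&box&(np.hypot(uu-292,vv-186)<28)
E
```

```text
292 200 [583.8  49.2  69.7]
225 230 [665.6 -52.2  43.3]
180 195 [ 626.3 -146.3    7.9]
cup ((558.4632568359375, 39.19866180419922), 32.961883544921875) ((558.3627319335938, 39.339012145996094), (64.37582397460938, 64.5080795288086), 55.812217712402344) [558.007     39.390247] 1465 z 98.84366732866694
bin ((580.0218505859375, -80.56790161132812), 45.987030029296875) ((580.7023315429688, -80.51192474365234), (68.9264144897461, 64.37158966064453), 12.810196876525879) [588.6272   -78.115845] 344 z 101.47164053610547
```

```bash
python3 go.py 558.4 39.3 140 99.8 558.4 39.3 52 99.8
```

```text
[-29.2  51.3 190.2] [0.02 0.   0.08]
[-29.2  51.3 278.2] [0.02 0.   0.08]
```

apply_moves([
  [[-15,26,45,0,0,0],[-29,51,90,0,0,0],[-29,51,138,0,0,0],[-29,51,170,0,0,0],[-29,51,190,0,0,0],[-29,51,190,0,0,0],[-29,51,190,0,0,0],[-29,51,190,0,0,0],[-29,51,190,0,0,0]],
])

```text
clock: 2.9
tool_pos: [560.0, 37.7, 141.8]
tool_rot: [0.002, -0.085, 0.996, -0.0]
wrist_force: [-1.2, -0.3, 0.4]
gripper_width: 1.001
finger_force: 0.0
```

```bash
python3 go.py 558.4 39.3 52 99.8
```

```text
[ 1.6  1.8 89.8] [-0.02  0.2  -0.03]
```

apply_moves([
  [[1.5,2,25,0,0,0],[1.5,2,50,0,0,0],[1.5,2,72,0,0,0],[1.5,2,85,0,0,0],[1.5,2,90,0,0,0],[1.5,2,90,0,0,0],[1.5,2,90,0,0,0],[1.5,2,90,0,0,0]],
])

```text
clock: 3.7
tool_pos: [558.0, 39.4, 51.2]
tool_rot: [0.001, -0.085, 0.996, -0.0]
wrist_force: [-0.0, 0.1, -0.0]
gripper_width: 1.0
finger_force: 0.0
```

apply_moves([
  [[0,0,0,0,0,0],[0,0,0,0,0,0],[0,0,0,0,0,0],[0,0,0,0,0,0],[0,0,0,0,0,0],[0,0,0,0,0,0],[0,0,0,0,0,0],[0,0,0,0,0,0],[0,0,0,0,0,0],[0,0,0,0,0,0]],
], fingers=1, force=20)

```text
clock: 4.7
tool_pos: [557.3, 39.3, 50.3]
tool_rot: [0.0, -0.085, 0.996, -0.0]
wrist_force: [0.7, -0.9, 4.1]
gripper_width: 0.712
finger_force: 19.8
```

```bash
python3 go.py 558.4 39.3 150 99.8 520.7 335.7 150 107 520.7 335.7 49 107
```

```text
[ -1.1  -0.2 -99.7] [-0.    0.02 -0.03]
[-14.3 298.3 -99.7] [-0.    0.02 -7.23]
[-14.2 298.3   1.3] [-0.    0.02 -7.23]
```

apply_moves([
  [[0,0,-10,0,0,0],[0,0,-30,0,0,0],[0,0,-55,0,0,0],[0,3,-80,0,0,0],[-1,20,-98,0,0,0],[-3,50,-100,0,0,-1],[-5,85,-100,0,0,-2],[-7,120,-100,0,0,-3],[-9,155,-100,0,0,-4],[-11,190,-100,0,0,-5],[-12,225,-100,0,0,-6],[-13,255,-100,0,0,-7]],
])

```text
clock: 5.9
tool_pos: [525.7, 294.6, 149.8]
tool_rot: [-0.001, -0.146, 0.989, 0.0]
wrist_force: [-0.1, -0.3, -2.2]
gripper_width: 0.709
finger_force: 20.0
```

```bash
python3 go.py 520.7 335.7 150 107 520.7 335.7 47 107
```

```text
[-7.1 40.8 -0.2] [ 0.02 -0.07 -0.15]
[ -7.2  40.8 102.8] [ 0.02 -0.07 -0.15]
```

apply_moves([
  [[-3,22,0,0,0,0],[-5,36,5,0,0,0],[-7,41,25,0,0,0],[-7,41,48,0,0,0],[-7,41,70,0,0,0],[-7,41,85,0,0,0],[-7,41,94,0,0,0],[-7,41,94,0,0,0],[-7,41,94,0,0,0]],
])

```text
clock: 6.8
tool_pos: [522.0, 334.1, 56.5]
tool_rot: [0.0, -0.146, 0.989, 0.0]
wrist_force: [-0.4, -0.0, -1.5]
gripper_width: 0.708
finger_force: 20.0
```

```bash
python3 go.py 520.7 335.7 46.8 107
```

```text
[0.8 1.9 9.7] [ 0.01  0.04 -0.25]
```

apply_moves([
  [[0,1,4,0,0,0],[0,1,7,0,0,0],[0,1,8.5,0,0,0],[0,1,9.5,0,0,0],[0,1,10,0,0,0],[0,1,10,0,0,0],[0,1,10,0,0,0],[0,1,10,0,0,0]],
])

```text
clock: 7.6
tool_pos: [521.4, 335.1, 46.3]
tool_rot: [0.0, -0.146, 0.989, 0.0]
wrist_force: [0.5, -0.8, 0.3]
gripper_width: 0.708
finger_force: 20.0
```

apply_moves([
  [[0,0,0,0,0,0],[0,0,0,0,0,0],[0,0,0,0,0,0],[0,0,0,0,0,0],[0,0,0,0,0,0],[0,0,-20,0,0,0],[0,0,-60,0,0,0],[0,0,-100,0,0,0],[0,0,-110,0,0,0],[0,0,-110,0,0,0]],
], fingers=-1)

```text
clock: 8.6
tool_pos: [522.2, 335.7, 158.2]
tool_rot: [0.002, -0.146, 0.989, 0.001]
wrist_force: [-0.1, 0.3, -0.5]
gripper_width: 0.998
finger_force: 0.0
```

```bash
python3 go.py 580.7 -80.5 150 103
```

```text
[  64.1 -415.3    7.4] [0.08 0.25 3.77]
```

apply_moves([
  [[4,-25,0,0,0,0],[64,-415,0,0,0,3.8],[64,-415,0,0,0,3.8],[64,-415,0,0,0,3.8],[64,-415,0,0,0,3.8],[64,-415,0,0,0,3.8],[64,-415,0,0,0,3.8],[64,-415,0,0,0,3.8],[64,-415,0,0,0,3.8],[64,-415,0,0,0,3.8],[64,-415,0,0,0,3.8],[64,-415,0,0,0,3.8]],
])

```text
clock: 9.8
tool_pos: [578.9, -79.7, 154.7]
tool_rot: [-0.001, -0.113, 0.994, 0.001]
wrist_force: [0.0, -0.2, -0.6]
gripper_width: 1.002
finger_force: 0.0
```

```bash
python3 go.py 580.7 -80.5 52 103; python3 - <<'E'
from wr import *
wrist("w2")
E
```

```text
[ -1.8  -1.4 102.7] [ 0.09 -0.14  0.  ]
```

View pics/w2.png

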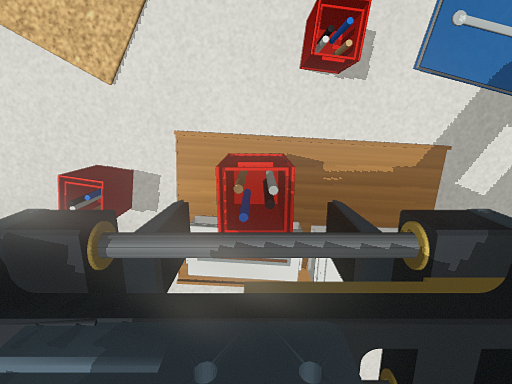

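The bin sits centred between the fingers at about (255,193), with its edges square to the gripper.

apply_moves([
  [[-1,-1,25,0,0,0],[-2,-1,50,0,0,0],[-2,-1,75,0,0,0],[-2,-1,95,0,0,0],[-2,-1,102,0,0,0],[-2,-1,102,0,0,0],[-2,-1,102,0,0,0],[-2,-1,102,0,0,0]],
])

```text
clock: 10.65
tool_pos: [582.8, -81.1, 55.3]
tool_rot: [0.001, -0.113, 0.994, -0.0]
wrist_force: [0.3, 0.2, 0.6]
gripper_width: 1.003
finger_force: 0.0
```

apply_moves([
  [[0,0,0,0,0,0],[0,0,0,0,0,0],[0,0,0,0,0,0],[0,0,0,0,0,0],[0,0,0,0,0,0],[0,0,0,0,0,0],[0,0,0,0,0,0],[0,0,0,0,0,0],[0,0,0,0,0,0],[0,0,0,0,0,0]],
], fingers=1, force=18)

```text
clock: 11.65
tool_pos: [582.0, -81.3, 54.3]
tool_rot: [0.0, -0.113, 0.994, -0.0]
wrist_force: [-0.8, -0.0, 3.6]
gripper_width: 0.704
finger_force: 18.0
```

```bash
python3 go.py 421.3 305.3 150 107; python3 -c "
from cell import arm;o=arm.get_obs();print(o['tool_pos'],o['tool_rot'])"
```

```text
[ 69.8 412.8 -95.8] [-0.    0.01 -4.03]
[581.98376348 -81.32547144  54.26927843] [ 1.26761552e-04 -1.12901572e-01  9.93606169e-01 -2.37187564e-05]
```

apply_moves([
  [[0,0,-10,0,0,0],[0,0,-30,0,0,0],[0,0,-55,0,0,0],[1,3,-80,0,0,0],[4,20,-95,0,0,0],[9,50,-96,0,0,-1],[15,85,-96,0,0,-1],[21,120,-96,0,0,-2],[27,158,-96,0,0,-2],[34,196,-96,0,0,-3],[40,234,-96,0,0,-4],[46,270,-96,0,0,-4]],
])

```text
clock: 12.85
tool_pos: [474.3, 173.5, 149.8]
tool_rot: [-0.001, -0.148, 0.989, 0.0]
wrist_force: [-0.1, 0.1, -1.8]
gripper_width: 0.701
finger_force: 18.0
```

```bash
python3 go.py 421.3 305.3 150 107
```

```text
[ 1.210e+01  1.415e+02 -1.000e-01] [ 0.04 -0.08  0.01]
```

apply_moves([
  [[3,35,0,0,0,0],[6,70,0,0,0,0],[9,105,0,0,0,0],[11,130,0,0,0,0],[12,141,5,0,0,0],[12,141,25,0,0,0],[12,141,50,0,0,0],[12,141,70,0,0,0],[12,141,84,0,0,0],[12,141,90,0,0,0],[12,141,90,0,0,0],[12,141,90,0,0,0]],
])

```text
clock: 14.05
tool_pos: [424.1, 302.9, 60.5]
tool_rot: [0.0, -0.147, 0.989, 0.0]
wrist_force: [0.4, 0.3, -1.5]
gripper_width: 0.701
finger_force: 18.0
```

```bash
python3 go.py 421.3 305.3 50.3 107
```

```text
[ 2.   3.1 10.2] [ 0.01  0.04 -0.04]
```

apply_moves([
  [[0,1,4,0,0,0],[0,1,7,0,0,0],[0,1,9,0,0,0],[0,1,10,0,0,0],[0,1,10.2,0,0,0],[0,1,10.2,0,0,0],[0,1,10.2,0,0,0],[0,1,10.2,0,0,0]],
])

```text
clock: 14.85
tool_pos: [423.5, 303.9, 50.3]
tool_rot: [0.0, -0.148, 0.989, 0.0]
wrist_force: [-2.7, -1.1, 3.9]
gripper_width: 0.701
finger_force: 18.0
```

apply_moves([
  [[0,0,0,0,0,0],[0,0,0,0,0,0],[0,0,0,0,0,0],[0,0,0,0,0,0],[0,0,0,0,0,0],[0,0,-20,0,0,0],[0,0,-60,0,0,0],[0,0,-105,0,0,0],[0,0,-150,0,0,0],[0,0,-150,0,0,0]],
], fingers=-1)

```text
clock: 15.85
tool_pos: [426.7, 306.0, 206.3]
tool_rot: [0.006, -0.148, 0.989, 0.003]
wrist_force: [-0.4, 0.7, 0.1]
gripper_width: 0.999
finger_force: 0.0
```

```bash
python3 go.py 590 60.8 160 9.8
```

```text
[ -84.  -282.4   46.3] [ 0.81  0.36 97.17]
```

apply_moves([
  [[0,0,-20,0,0,4],[-130,-300,-90,0,0,97.2],[-130,-300,-90,0,0,97.2],[-130,-300,-90,0,0,97.2],[-130,-300,-90,0,0,97.2],[-130,-300,-90,0,0,97.2],[-130,-300,-90,0,0,97.2],[-130,-300,-90,0,0,97.2],[-130,-300,-90,0,0,97.2],[-130,-300,-90,0,0,97.2],[-130,-300,-90,0,0,97.2],[-130,-300,-90,0,0,97.2]],
])

```text
clock: 17.05
tool_pos: [635.4, 54.6, 288.7]
tool_rot: [-0.001, 0.647, 0.763, -0.0]
wrist_force: [-0.5, -0.5, -0.2]
gripper_width: 1.001
finger_force: 0.0
```

```bash
python3 go.py 640 0 280 9.8
```

```text
[-54.6  -4.4   8.7] [-0.08 -0.02 -0.37]
```

apply_moves([
  [[-30,-2,5,0,0,0],[-55,-4,9,0,0,0],[-55,-4,9,0,0,0],[-55,-4,9,0,0,0],[-55,-4,9,0,0,0],[-55,-4,9,0,0,0],[-55,-4,9,0,0,0]],
])

```text
clock: 17.75
tool_pos: [640.9, 0.7, 281.0]
tool_rot: [0.0, 0.644, 0.765, 0.0]
wrist_force: [0.0, 0.8, 0.1]
gripper_width: 1.003
finger_force: 0.0
```

```bash
python3 - <<'E'
from wr import *
d,o=wrist("w3");print(o["tool_pos"])
B=dict(deep=((634,61),60,(52,66),90),shal=((654,-79),44,(36,51),90))
d["depth"]=cv2.medianBlur(d["depth"],3);W=cloud(d);z=W[...,2]
for k,(c,H,(a,b),r) in B.items():
    m=(d["depth"]>0)&(z>a)&(z<b)&(np.hypot(W[...,0]-c[0],W[...,1]-c[1])<r)
    print(k,prect(d,m,H),np.median(z[m]))
E
```

```text
[640.86914387   0.72353935 281.00357007]
deep {'c': array([632.9,  63.3]), 'wh': array([ 58.4, 128.1]), 'short_deg': 11.0, 'mean': array([632.8,  65.9], dtype=float32), 'n': 4050} 59.460542068165054
shal {'c': array([651.7, -54.4]), 'wh': array([59.4, 87. ]), 'short_deg': 9.8, 'mean': array([651.6, -54. ], dtype=float32), 'n': 2076} 43.53563538700912
```

View pics/w3.png

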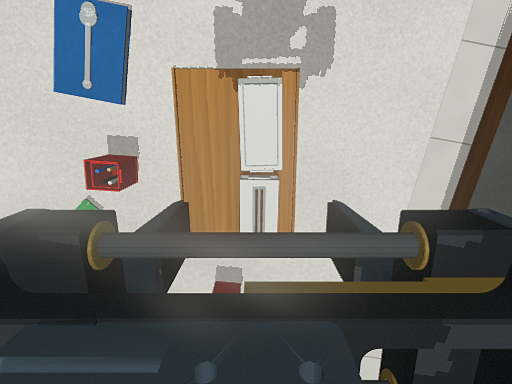

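The deep tier's lid centre is near (262,125) and the shallow tier starts at (260,180). Both are aligned with the gripper. Now I'll check the cork mat from the first wrist picture.

```bash
python3 - <<'E'
from h import *
d=dict(np.load("w1.npz"));h,s,v=cv2.split(cv2.cvtColor(cv2.medianBlur(d["image"],3),cv2.COLOR_RGB2HSV))
m=(h>4)&(h<28)&(s>60);m[:, 170:]=0;m[130:]=0
print(prect(d,m,5))
E
python3 go.py 633 62 150 11
```

```text
{'c': array([ 429.9, -322.9]), 'wh': array([120.1, 170.2]), 'short_deg': -16.1, 'mean': array([ 427.9, -324.2], dtype=float32), 'n': 7915}
[ 61.8   2.7 131. ] [ 0.02 -0.01 -1.18]
```

apply_moves([
  [[20,1,40,0,0,0],[45,2,85,0,0,-1.2],[60,2.5,120,0,0,-1.2],[62,2.5,131,0,0,-1.2],[62,2.5,131,0,0,-1.2],[62,2.5,131,0,0,-1.2],[62,2.5,131,0,0,-1.2]],
])

```text
clock: 18.5
tool_pos: [634.5, 60.8, 152.4]
tool_rot: [0.002, 0.637, 0.771, 0.002]
wrist_force: [-0.1, 0.7, 0.5]
gripper_width: 1.0
finger_force: 0.0
```

```bash
python3 go.py 633 62 29 11
```

```text
[  1.6  -1.8 123.4] [ 0.27  0.04 -0.08]
```

apply_moves([
  [[0.5,-1,30,0,0,0],[0.5,-1,60,0,0,0],[0.5,-1,88,0,0,0],[0.5,-1,108,0,0,0],[0.5,-1,119,0,0,0],[0.5,-1,121,0,0,0],[0.5,-1,121,0,0,0],[0.5,-1,121,0,0,0],[0.5,-1,121,0,0,0]],
])

```text
clock: 19.4
tool_pos: [632.6, 61.8, 30.2]
tool_rot: [0.001, 0.636, 0.771, 0.001]
wrist_force: [-0.6, -0.7, -0.4]
gripper_width: 1.002
finger_force: 0.0
```

apply_moves([
  [[0,0,0,0,0,0],[0,0,0,0,0,0],[0,0,0,0,0,0],[0,0,0,0,0,0],[0,0,0,0,0,0],[0,0,0,0,0,0],[0,0,0,0,0,0],[0,0,0,0,0,0],[0,0,0,0,0,0],[0,0,0,0,0,0]],
], fingers=1, force=15)

```text
clock: 20.4
tool_pos: [631.9, 61.8, 29.0]
tool_rot: [0.0, 0.636, 0.771, 0.0]
wrist_force: [0.7, 1.1, -0.4]
gripper_width: 0.66
finger_force: 15.0
```

```bash
python3 go.py 633 62 150 11 429.9 -323.5 150 -16.1
```

```text
[   0.     1.2 -121. ] [ 0.03 -0.   -0.03]
[-339.8 -271.5 -121.1] [ 3.000e-02 -1.000e-02  2.707e+01]
```

apply_moves([
  [[0,0,-8,0,0,0],[0,0,-28,0,0,0],[0,0,-55,0,0,0],[0,0,-85,0,0,0],[-6,-5,-110,0,0,0],[-25,-20,-120,0,0,2],[-50,-40,-121,0,0,4],[-78,-62,-121,0,0,6],[-106,-85,-121,0,0,8],[-134,-107,-121,0,0,11],[-162,-130,-121,0,0,13],[-190,-152,-121,0,0,15]],
])

```text
clock: 21.6
tool_pos: [517.0, -154.6, 149.9]
tool_rot: [-0.001, 0.732, 0.681, -0.0]
wrist_force: [0.3, 0.3, -1.5]
gripper_width: 0.661
finger_force: 15.0
```

```bash
python3 go.py 429.9 -323.5 150 -16.1
```

```text
[-174.7  -74.8   -0. ] [-9.000e-02 -1.000e-02  1.199e+01]
```

apply_moves([
  [[-28,-12,0,0,0,2],[-58,-25,0,0,0,4],[-88,-38,0,0,0,6],[-118,-51,0,0,0,8],[-146,-63,0,0,0,10],[-165,-71,0,0,0,12],[-174,-75,10,0,0,12],[-175,-75,35,0,0,12],[-175,-75,65,0,0,12],[-175,-75,92,0,0,12],[-175,-75,108,0,0,12],[-175,-75,112,0,0,12]],
])

```text
clock: 22.8
tool_pos: [430.0, -321.0, 35.3]
tool_rot: [-0.003, 0.798, 0.602, -0.001]
wrist_force: [1.0, 0.7, -1.6]
gripper_width: 0.656
finger_force: 15.0
```

apply_moves([
  [[0,0,0,0,0,0],[0,0,0,0,0,0],[0,0,0,0,0,0]],
])

```text
clock: 23.1
tool_pos: [432.3, -323.3, 38.9]
tool_rot: [0.001, 0.799, 0.602, 0.0]
wrist_force: [0.5, -0.7, -1.5]
gripper_width: 0.662
finger_force: 15.0
```

```bash
python3 go.py 429.9 -323.5 26 -16.1
```

```text
[-0.8 -2.2 12.9] [0.12 0.04 0.09]
```

apply_moves([
  [[-0.5,-2,4,0,0,0],[-0.5,-2,8,0,0,0],[-0.5,-2,10.5,0,0,0],[-0.5,-2,12,0,0,0],[-0.5,-2,12,0,0,0],[-0.5,-2,12,0,0,0],[-0.5,-2,12,0,0,0],[-0.5,-2,12,0,0,0]],
])

```text
clock: 23.9
tool_pos: [429.4, -322.8, 25.9]
tool_rot: [-0.0, 0.799, 0.602, -0.0]
wrist_force: [-1.2, 0.9, 2.1]
gripper_width: 0.657
finger_force: 15.0
```

```bash
python3 go.py 429.9 -323.5 26 -16.1
```

```text
[-0.5  0.7 -0.1] [-0.01 -0.01  0.07]
```

apply_moves([
  [[0,0,0,0,0,0],[0,0,0,0,0,0],[0,0,0,0,0,0],[0,0,0,0,0,0],[0,0,0,0,0,0],[0,0,-20,0,0,0],[0,0,-60,0,0,0],[0,0,-105,0,0,0],[0,0,-150,0,0,0],[0,0,-200,0,0,0],[0,0,-200,0,0,0]],
], fingers=-1)

```text
clock: 25.0
tool_pos: [432.6, -325.3, 233.2]
tool_rot: [0.007, 0.799, 0.602, 0.002]
wrist_force: [0.6, 0.2, 0.0]
gripper_width: 0.998
finger_force: 0.0
```

```bash
python3 go.py 663 -139 265 9.8
```

```text
[242.5 170.5 -30.7] [  0.72   0.5  -25.83]
```

apply_moves([
  [[20,15,-5,0,0,-3],[242,170,-38,0,0,-25.9],[242,170,-38,0,0,-25.9],[242,170,-38,0,0,-25.9],[242,170,-38,0,0,-25.9],[242,170,-38,0,0,-25.9],[242,170,-38,0,0,-25.9],[242,170,-38,0,0,-25.9],[242,170,-38,0,0,-25.9],[242,170,-38,0,0,-25.9],[242,170,-38,0,0,-25.9]],
])

```text
clock: 26.1
tool_pos: [658.7, -138.4, 263.9]
tool_rot: [-0.0, 0.644, 0.765, -0.0]
wrist_force: [0.0, 0.2, 0.4]
gripper_width: 0.999
finger_force: 0.0
```

```bash
python3 - <<'E'
from wr import *
d,o=wrist("w4");print(o["tool_pos"],o["tool_rot"])
d["depth"]=cv2.medianBlur(d["depth"],3);W=cloud(d);z=W[...,2]
m=(d["depth"]>0)&(z>36)&(z<51)&(np.hypot(W[...,0]-653,W[...,1]+79)<90)
print(prect(d,m,44),np.median(z[m]))
T=dict(arm.get_image("top"));np.savez("top2.npz",**T)
T["depth"]=cv2.medianBlur(T["depth"],5);W=cloud(T);z=W[...,2]
m=(z>48)&(z<64)&(np.hypot(W[...,0]-430,W[...,1]+323)<90);print("deep top",prect(T,m,57))
E
python3 go.py 652.5 -78 150 9.8
```

```text
[ 658.66264995 -138.3780953   263.88942636] [-1.73089346e-04  6.44287326e-01  7.64783479e-01 -2.04470027e-04]
{'c': array([655.4, -76.4]), 'wh': array([ 58.6, 127.7]), 'short_deg': 9.0, 'mean': array([654.8, -74.1], dtype=float32), 'n': 4069} 43.65287374052387
deep top {'c': array([ 421.9, -345.7]), 'wh': array([60.7, 82.3]), 'short_deg': -15.5, 'mean': array([ 422.2, -347.4], dtype=float32), 'n': 842}
[ 60.4   3.9 114.1] [ 0.    0.   -0.01]
```

```bash
python3 go.py 655.2 -77.7 120 9.5
```

```text
[ 60.3   6.6 144.1] [0.   0.   0.29]
```

apply_moves([
  [[20,2,40,0,0,0.3],[45,4,85,0,0,0.3],[60,6,125,0,0,0.3],[60,6.5,144,0,0,0.3],[60,6.5,144,0,0,0.3],[60,6.5,144,0,0,0.3],[60,6.5,144,0,0,0.3],[60,6.5,144,0,0,0.3],[60,6.5,144,0,0,0.3]],
])

```text
clock: 27.1
tool_pos: [656.4, -77.4, 121.3]
tool_rot: [0.001, 0.646, 0.763, 0.001]
wrist_force: [-0.0, 0.3, 0.6]
gripper_width: 1.0
finger_force: 0.0
```

```bash
python3 go.py 655.2 -77.7 22.5 9.5
```

```text
[ 0.  -1.5 98.8] [0.14 0.04 0.04]
```

apply_moves([
  [[0,-1,25,0,0,0],[0,-1,50,0,0,0],[0,-1,73,0,0,0],[0,-1,89,0,0,0],[0,-1,96,0,0,0],[0,-1,97,0,0,0],[0,-1,97,0,0,0],[0,-1,97,0,0,0],[0,-1,97,0,0,0],[0,-1,97,0,0,0]],
], fingers=-0.7)

```text
clock: 28.1
tool_pos: [655.2, -77.2, 23.6]
tool_rot: [0.0, 0.646, 0.764, 0.0]
wrist_force: [0.2, 0.6, -0.5]
gripper_width: 0.85
finger_force: 0.0
```

apply_moves([
  [[0,0,0,0,0,0],[0,0,0,0,0,0],[0,0,0,0,0,0],[0,0,0,0,0,0],[0,0,0,0,0,0],[0,0,0,0,0,0],[0,0,0,0,0,0],[0,0,0,0,0,0],[0,0,0,0,0,0]],
], fingers=1, force=15)

```text
clock: 29.0
tool_pos: [655.0, -77.2, 23.0]
tool_rot: [0.0, 0.646, 0.764, 0.0]
wrist_force: [0.3, 0.3, 1.9]
gripper_width: 0.659
finger_force: 15.0
```

```bash
python3 go.py 655 -77.7 150 9.5 429.5 -322.9 150 -16.1
```

```text
[  -0.5   -0.  -127. ] [ 0.02 -0.    0.07]
[-204.8 -263.1 -127.1] [ 2.000e-02 -1.000e-02  2.567e+01]
```

apply_moves([
  [[0,0,-8,0,0,0],[0,0,-28,0,0,0],[0,0,-55,0,0,0],[0,0,-85,0,0,0],[0,10,-110,0,0,0],[0,15,-125,0,0,0],[0,15,-127,0,0,0],[0,15,-127,0,0,0],[0,15,-127,0,0,0]],
])

```text
clock: 29.9
tool_pos: [668.4, -74.7, 148.3]
tool_rot: [-0.001, 0.646, 0.764, -0.001]
wrist_force: [0.1, -0.3, -2.3]
gripper_width: 0.66
finger_force: 15.0
```

```bash
python3 - <<'E'
from wr import *
for n in("top","scene"):
    T=dict(arm.get_image(n));np.savez(n+"3.npz",**T)
    T["depth"]=cv2.medianBlur(T["depth"],5);W=cloud(T);z=W[...,2]+(3.5 if n=="scene" else 0)
    m=(z>48)&(z<66)&(np.hypot(W[...,0]-430,W[...,1]+323)<90);print(n,"deep",prect(T,m,57))
    cv2.imwrite(f"pics/{n}3.png",T["image"][:,:,::-1])
E
python3 go.py 429.5 -322.9 150 -16.1
```

```text
top deep {'c': array([ 428.4, -322. ]), 'wh': array([ 61.2, 131.2]), 'short_deg': -16.1, 'mean': array([ 428.4, -322.6], dtype=float32), 'n': 1405}
scene deep {'c': array([ 438.3, -319.5]), 'wh': array([ 66.4, 132.1]), 'short_deg': -16.5, 'mean': array([ 438.8, -319.2], dtype=float32), 'n': 952}
[-205.1 -277.    -1.1] [-1.800e-01 -2.000e-02  2.566e+01]
```

View pics/scene3.png

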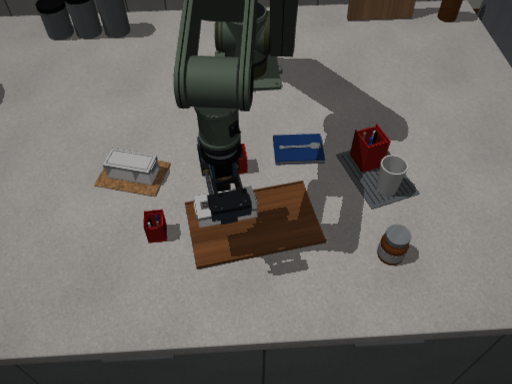

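The deep tier stands centred on the cork mat at about (133,167), and the cup and bin stand upright on the drying mat at (392,178) and (370,148). The shallow tier is in the gripper.

apply_moves([
  [[-8,-11,0,0,0,1],[-25,-34,0,0,0,3],[-46,-62,0,0,0,6],[-68,-92,0,0,0,8],[-90,-122,0,0,0,11],[-112,-152,0,0,0,14],[-134,-182,0,0,0,17],[-155,-210,0,0,0,20],[-174,-236,0,0,0,22],[-190,-257,0,0,0,24],[-200,-271,0,0,0,25.6],[-205,-277,0,0,0,25.6]],
])

```text
clock: 31.2
tool_pos: [428.3, -323.9, 149.6]
tool_rot: [-0.0, 0.8, 0.601, -0.0]
wrist_force: [0.1, 0.6, -1.8]
gripper_width: 0.656
finger_force: 15.0
```

apply_moves([
  [[0,0,5,0,0,0],[0,0,15,0,0,0],[0,0,30,0,0,0],[0,0,40,0,0,0],[0,0,45,0,0,0],[0,0,45,0,0,0],[0,0,45,0,0,0],[0,0,45,0,0,0],[0,0,45,0,0,0]],
])

```text
clock: 32.1
tool_pos: [430.9, -323.1, 105.4]
tool_rot: [0.001, 0.799, 0.602, 0.0]
wrist_force: [0.4, -0.4, -1.5]
gripper_width: 0.657
finger_force: 15.0
```

```bash
python3 go.py 429.5 -322.3 72 -16.1
```

```text
[ 0.4 -1.6 33.4] [0.06 0.02 0.07]
```

apply_moves([
  [[0.5,-1,8,0,0,0],[0.5,-1,16,0,0,0],[0.5,-1,22,0,0,0],[0.5,-1,26,0,0,0],[0.5,-1,28,0,0,0],[0.5,-1,28,0,0,0],[0.5,-1,28,0,0,0],[0.5,-1,28,0,0,0],[0.5,-1,28,0,0,0]],
])

```text
clock: 33.0
tool_pos: [429.9, -322.2, 77.1]
tool_rot: [0.0, 0.799, 0.602, 0.0]
wrist_force: [-0.9, -0.1, -0.9]
gripper_width: 0.661
finger_force: 15.0
```

```bash
python3 go.py 429.5 -322.3 72 -16.1
```

```text
[-0.2 -0.4  5.1] [0.03 0.01 0.07]
```

apply_moves([
  [[0,0,2,0,0,0],[0,0,3.5,0,0,0],[0,0,4.5,0,0,0],[0,0,5,0,0,0],[0,0,5,0,0,0],[0,0,5,0,0,0],[0,0,5,0,0,0]],
])

```text
clock: 33.7
tool_pos: [429.7, -322.1, 71.9]
tool_rot: [-0.0, 0.799, 0.602, 0.0]
wrist_force: [-0.8, 1.8, 0.3]
gripper_width: 0.66
finger_force: 15.0
```

apply_moves([
  [[0,0,0,0,0,0],[0,0,0,0,0,0],[0,0,0,0,0,0],[0,0,0,0,0,0],[0,0,0,0,0,0],[0,0,-15,0,0,0],[0,0,-45,0,0,0],[0,0,-80,0,0,0],[0,0,-110,0,0,0],[0,0,-130,0,0,0],[0,0,-130,0,0,0]],
], fingers=-1)

```text
clock: 34.8
tool_pos: [431.2, -323.3, 204.9]
tool_rot: [0.003, 0.799, 0.602, 0.001]
wrist_force: [-1.1, -0.1, 0.1]
gripper_width: 1.003
finger_force: 0.0
```

```bash
python3 go.py 423.5 303.9 200 107
```

```text
[ 600.7 -180.6    2.3] [ 6.0000e-02  4.8000e-01 -1.2303e+02]
```

apply_moves([
  [[25,-8,-5,0,0,-4],[70,-22,-15,0,0,-12],[320,-60,-30,0,0,-70],[320,-60,-30,0,0,-70],[320,-60,-30,0,0,-70],[320,-60,-30,0,0,-70],[320,-60,-30,0,0,-70],[320,-60,-30,0,0,-70],[320,-60,-30,0,0,-70],[320,-60,-30,0,0,-70]],
])

```text
clock: 35.8
tool_pos: [459.8, 2.6, 230.5]
tool_rot: [-0.001, 0.309, 0.951, -0.0]
wrist_force: [0.1, 0.0, -0.3]
gripper_width: 0.999
finger_force: 0.0
```

```bash
python3 - <<'E'
from wr import *
for n in("top","scene"):
    T=dict(arm.get_image(n));np.savez(n+"4.npz",**T)
    T["depth"]=cv2.medianBlur(T["depth"],5);W=cloud(T);z=W[...,2]+(3.5 if n=="scene" else 0)
    m=(z>84)&(z<102)&(np.hypot(W[...,0]-430,W[...,1]+323)<90);print(n,"shal",prect(T,m,93))
    cv2.imwrite(f"pics/{n}4.png",cv2.resize(T["image"][:,:,::-1][(140 if n=="scene" else 200):(210 if n=="scene" else 290),80:180] if n=="scene" else T["image"][200:290,330:440,::-1],None,fx=5,fy=5))
E
python3 go.py 423.5 303.9 200 107
```

```text
top shal {'c': array([ 428.7, -322.1]), 'wh': array([ 60.8, 130.9]), 'short_deg': -16.3, 'mean': array([ 428.5, -322.5], dtype=float32), 'n': 1503}
scene shal {'c': array([ 439. , -319.7]), 'wh': array([ 67.1, 131.6]), 'short_deg': -16.3, 'mean': array([ 439.3, -319.3], dtype=float32), 'n': 991}
[207.6 222.3  31. ] [-1.000e-02 -1.100e-01 -5.318e+01]
```

View pics/scene4.png

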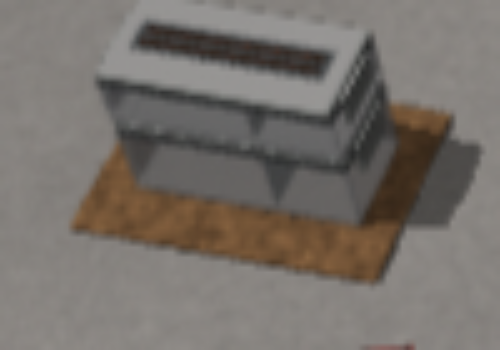

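The stack sits square and centred; the shallow tier (chopsticks at (235,50) in the crop) lies flush on the deep one.

apply_moves([
  [[25,25,5,0,0,-6],[207,222,60,0,0,-53.2],[207,222,60,0,0,-53.2],[207,222,60,0,0,-53.2],[207,222,60,0,0,-53.2],[207,222,60,0,0,-53.2],[207,222,60,0,0,-53.2],[207,222,60,0,0,-53.2],[207,222,60,0,0,-53.2],[207,222,60,0,0,-53.2],[207,222,60,0,0,-53.2]],
])

```text
clock: 37.0
tool_pos: [424.1, 302.0, 172.2]
tool_rot: [0.0, -0.148, 0.989, 0.0]
wrist_force: [-0.6, -1.6, -0.9]
gripper_width: 1.004
finger_force: 0.0
```

```bash
python3 go.py 423.5 303.9 51 107
```

```text
[1.000e-01 2.000e+00 1.212e+02] [-0.    0.03  0.  ]
```

apply_moves([
  [[0,1,30,0,0,0],[0,1.5,60,0,0,0],[0,1.5,88,0,0,0],[0,1.5,108,0,0,0],[0,1.5,118,0,0,0],[0,1.5,120.5,0,0,0],[0,1.5,120.5,0,0,0],[0,1.5,120.5,0,0,0],[0,1.5,120.5,0,0,0],[0,1.5,120.5,0,0,0]],
])

```text
clock: 38.0
tool_pos: [423.6, 305.0, 52.1]
tool_rot: [0.001, -0.149, 0.989, 0.0]
wrist_force: [-0.1, -0.3, -0.3]
gripper_width: 1.003
finger_force: 0.0
```

```bash
python3 go.py 423.5 303.9 50.3 107
```

```text
[ 0.4 -1.   1.8] [0.03 0.09 0.17]
```

apply_moves([
  [[0.2,-1,0.5,0,0,0],[0.2,-1,0.5,0,0,0],[0.2,-1,0.5,0,0,0],[0.2,-1,0.5,0,0,0],[0.2,-1,0.5,0,0,0],[0.2,-1,0.5,0,0,0],[0.2,-1,0.5,0,0,0],[0.2,-1,0.5,0,0,0],[0.2,-1,0.5,0,0,0],[0.2,-1,0.5,0,0,0]],
], fingers=1, force=18)

```text
clock: 39.0
tool_pos: [423.3, 303.7, 50.9]
tool_rot: [-0.0, -0.149, 0.989, 0.0]
wrist_force: [0.3, -0.0, 0.5]
gripper_width: 0.701
finger_force: 18.0
```

```bash
python3 go.py 582 -81.3 155 103
```

```text
[ -38.  -414.7 -104.2] [ 0.   -0.    4.17]
```

apply_moves([
  [[0,0,-10,0,0,0],[0,0,-30,0,0,0],[0,0,-55,0,0,0],[0,-3,-80,0,0,0],[-2,-20,-100,0,0,0],[-5,-50,-104,0,0,1],[-8,-85,-104,0,0,1],[-11,-120,-104,0,0,2],[-14,-155,-104,0,0,2],[-17,-190,-104,0,0,3],[-20,-225,-104,0,0,4],[-23,-260,-104,0,0,4.2]],
])

```text
clock: 40.2
tool_pos: [522.2, 60.6, 155.3]
tool_rot: [0.0, -0.113, 0.994, 0.0]
wrist_force: [-0.6, 0.3, -1.1]
gripper_width: 0.697
finger_force: 18.0
```

```bash
python3 go.py 582 -81.3 155 103
```

```text
[ -26.5 -151.7    0.3] [ 0.    0.01 -0.06]
```

apply_moves([
  [[-6,-35,0,0,0,0],[-12,-70,0,0,0,0],[-18,-105,0,0,0,0],[-23,-135,0,0,0,0],[-26,-149,5,0,0,0],[-26,-152,25,0,0,0],[-26,-152,50,0,0,0],[-26,-152,72,0,0,0],[-26,-152,86,0,0,0],[-26,-152,88,0,0,0],[-26,-152,88,0,0,0],[-26,-152,88,0,0,0]],
])

```text
clock: 41.4
tool_pos: [582.1, -80.0, 67.8]
tool_rot: [0.001, -0.113, 0.994, -0.0]
wrist_force: [-0.5, 0.5, -1.8]
gripper_width: 0.699
finger_force: 18.0
```

```bash
python3 go.py 582 -81.3 54.9 103
```

```text
[ 0.4 -1.3 12.9] [-0.02  0.09 -0.02]
```

apply_moves([
  [[0,-1,4,0,0,0],[0,-1,8,0,0,0],[0,-1,10.5,0,0,0],[0,-1,12,0,0,0],[0,-1,12.2,0,0,0],[0,-1,12.2,0,0,0],[0,-1,12.2,0,0,0],[0,-1,12.2,0,0,0]],
])

```text
clock: 42.2
tool_pos: [581.6, -81.2, 54.9]
tool_rot: [-0.0, -0.113, 0.994, 0.0]
wrist_force: [-2.0, 0.5, 1.8]
gripper_width: 0.703
finger_force: 18.0
```

```bash
python3 go.py 582 -81.3 54.9 103
```

```text
[-0.4 -0.2 -0. ] [ 0.01 -0.   -0.04]
```

Seated. Release, then go for the cup.

apply_moves([
  [[0,0,0,0,0,0],[0,0,0,0,0,0],[0,0,0,0,0,0],[0,0,0,0,0,0],[0,0,0,0,0,0],[0,0,-20,0,0,0],[0,0,-60,0,0,0],[0,0,-100,0,0,0],[0,0,-110,0,0,0],[0,0,-110,0,0,0]],
], fingers=-1)

```text
clock: 43.2
tool_pos: [582.8, -81.3, 166.6]
tool_rot: [0.002, -0.113, 0.994, -0.001]
wrist_force: [-0.7, 0.7, -0.8]
gripper_width: 0.997
finger_force: 0.0
```

```bash
python3 go.py 521.4 335.1 160 107
```

```text
[-33.6 419.6   6.1] [-0.1   0.24 -4.03]
```

apply_moves([
  [[-2,25,0,0,0,0],[-33,420,0,0,0,-4],[-33,420,0,0,0,-4],[-33,420,0,0,0,-4],[-33,420,0,0,0,-4],[-33,420,0,0,0,-4],[-33,420,0,0,0,-4],[-33,420,0,0,0,-4],[-33,420,0,0,0,-4],[-33,420,0,0,0,-4],[-33,420,0,0,0,-4],[-33,420,0,0,0,-4]],
])

```text
clock: 44.4
tool_pos: [519.1, 334.1, 163.3]
tool_rot: [-0.001, -0.147, 0.989, -0.001]
wrist_force: [-0.3, 0.3, 0.4]
gripper_width: 1.001
finger_force: 0.0
```

```bash
python3 go.py 521.4 335.1 46.8 107
```

```text
[ -2.8   0.4 116.5] [-0.07 -0.16 -0.07]
```

apply_moves([
  [[-1,0,30,0,0,0],[-1,0,60,0,0,0],[-1,0,85,0,0,0],[-1,0,104,0,0,0],[-1,0,113,0,0,0],[-1,0,115.5,0,0,0],[-1,0,115.5,0,0,0],[-1,0,115.5,0,0,0],[-1,0,115.5,0,0,0],[-1,0,115.5,0,0,0]],
])

```text
clock: 45.4
tool_pos: [520.9, 336.1, 50.0]
tool_rot: [0.001, -0.148, 0.989, 0.0]
wrist_force: [0.4, -0.6, -0.2]
gripper_width: 1.004
finger_force: 0.0
```

```bash
python3 go.py 521.4 335.1 46.8 107
```

```text
[-0.2 -1.1  3.2] [ 0.02  0.08 -0.03]
```

apply_moves([
  [[-0.2,-1,2.5,0,0,0],[-0.2,-1,2.5,0,0,0],[-0.2,-1,2.5,0,0,0],[-0.2,-1,2.5,0,0,0],[-0.2,-1,2.5,0,0,0]],
])

```text
clock: 45.9
tool_pos: [521.1, 334.9, 46.7]
tool_rot: [0.0, -0.148, 0.989, 0.0]
wrist_force: [0.3, 0.7, 1.1]
gripper_width: 0.997
finger_force: 0.0
```

apply_moves([
  [[0,0,0,0,0,0],[0,0,0,0,0,0],[0,0,0,0,0,0],[0,0,0,0,0,0],[0,0,0,0,0,0],[0,0,0,0,0,0],[0,0,0,0,0,0],[0,0,0,0,0,0],[0,0,0,0,0,0],[0,0,0,0,0,0]],
], fingers=1, force=20)

```text
clock: 46.9
tool_pos: [521.0, 335.0, 46.7]
tool_rot: [0.0, -0.148, 0.989, 0.0]
wrist_force: [-0.3, 1.0, 0.5]
gripper_width: 0.713
finger_force: 19.9
```

```bash
python3 go.py 557.3 39.3 150 99.8
```

```text
[  51.6 -293.4 -103.3] [0.01 0.01 7.17]
```

apply_moves([
  [[0,0,-10,0,0,0],[0,0,-30,0,0,0],[0,0,-55,0,0,0],[0,-3,-80,0,0,0],[3,-20,-100,0,0,0],[9,-50,-103,0,0,1],[15,-85,-103,0,0,2],[21,-120,-103,0,0,3],[27,-155,-103,0,0,4],[33,-190,-103,0,0,5],[40,-225,-103,0,0,6],[45,-255,-103,0,0,7]],
])

```text
clock: 48.1
tool_pos: [552.0, 75.9, 150.0]
tool_rot: [-0.0, -0.086, 0.996, -0.0]
wrist_force: [2.0, 0.4, -3.5]
gripper_width: 0.708
finger_force: 20.0
```

```bash
python3 go.py 556.9 39.2 150 99.8
```

```text
[  1.5 -36.9  -0. ] [-0.03 -0.03  0.1 ]
```

apply_moves([
  [[1,-20,0,0,0,0],[1.5,-33,5,0,0,0],[1.5,-37,25,0,0,0],[1.5,-37,48,0,0,0],[1.5,-37,68,0,0,0],[1.5,-37,82,0,0,0],[1.5,-37,86,0,0,0],[1.5,-37,86,0,0,0],[1.5,-37,86,0,0,0],[1.5,-37,86,0,0,0]],
])

```text
clock: 49.1
tool_pos: [558.0, 41.3, 64.6]
tool_rot: [0.001, -0.087, 0.996, 0.0]
wrist_force: [-0.1, -0.0, -2.3]
gripper_width: 0.708
finger_force: 20.0
```

```bash
python3 go.py 556.9 39.2 50.7 99.8
```

```text
[ 1.5 -1.9 13.9] [-0.01  0.11  0.18]
```

apply_moves([
  [[0.5,-1.5,4,0,0,0.1],[0.5,-1.5,8,0,0,0.1],[0.5,-1.5,11,0,0,0.1],[0.5,-1.5,12.5,0,0,0.1],[0.5,-1.5,13,0,0,0.1],[0.5,-1.5,13,0,0,0.1],[0.5,-1.5,13,0,0,0.1],[0.5,-1.5,13,0,0,0.1]],
])

```text
clock: 49.9
tool_pos: [557.1, 39.7, 50.8]
tool_rot: [0.0, -0.086, 0.996, 0.0]
wrist_force: [-1.4, -0.3, 0.8]
gripper_width: 0.713
finger_force: 19.9
```

```bash
python3 go.py 556.9 39.2 50.7 99.8
```

```text
[ 0.3 -0.4  0.1] [0.01 0.01 0.07]
```

apply_moves([
  [[0,0,0,0,0,0],[0,0,0,0,0,0],[0,0,0,0,0,0],[0,0,0,0,0,0],[0,0,0,0,0,0],[0,0,-15,0,0,0],[0,0,-50,0,0,0],[0,0,-90,0,0,0],[0,0,-130,0,0,0],[0,0,-170,0,0,0],[0,0,-200,0,0,0],[0,0,-200,0,0,0]],
], fingers=-1)

```text
clock: 51.1
tool_pos: [559.5, 39.7, 255.7]
tool_rot: [0.005, -0.086, 0.996, -0.0]
wrist_force: [0.7, 0.5, 0.7]
gripper_width: 0.997
finger_force: 0.0
```

apply_moves([
  [[20,20,0,0,0,0],[50,50,0,0,0,0],[150,250,0,0,0,0],[150,250,0,0,0,0],[150,250,0,0,0,0],[150,250,0,0,0,0],[150,250,0,0,0,0],[150,250,0,0,0,0],[150,250,0,0,0,0],[150,250,0,0,0,0],[150,250,0,0,0,0]],
])

```text
clock: 52.2
tool_pos: [367.1, 259.3, 250.4]
tool_rot: [-0.0, -0.085, 0.996, -0.0]
wrist_force: [-0.6, -0.5, -0.4]
gripper_width: 0.998
finger_force: 0.0
```

```bash
python3 - <<'E'
from cell import arm
import cv2,numpy as np
a=[arm.get_image(n)["image"][:,:,::-1] for n in("scene","top")]
a[1]=a[1].copy()
cv2.imwrite("pics/end.png",cv2.resize(np.vstack([a[0][110:270,80:430],a[1][110:300,80:430]]),None,fx=1.6,fy=1.6))
T=np.load("top.npz")["image"][:,:,::-1];c=lambda i:cv2.cvtColor(i[130:230,185:330],cv2.COLOR_BGR2GRAY)
cv2.imwrite("pics/cmp.png",cv2.resize(np.hstack([T[130:230,185:330],a[1][130:230,185:330]]),None,fx=2.7,fy=2.7))
E
```

```text
(no output)
```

View pics/end.png

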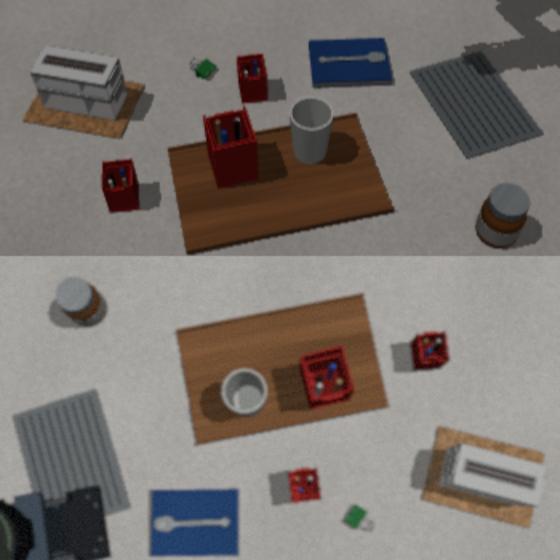

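View pics/cmp.png

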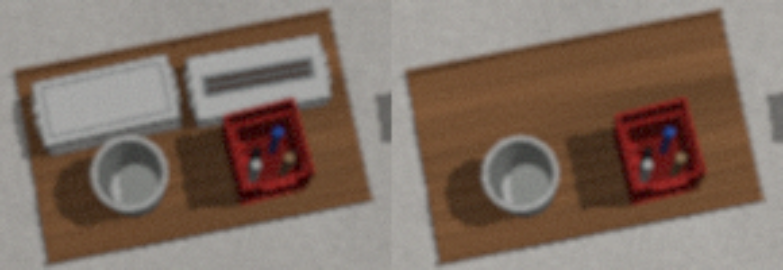

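The cup (left pair 129,173; right 520,174) and the bin (268,150; 659,150) are back where they stood at the start, and the bento stack is upright on the cork mat.

```bash
python3 -c "
from cell import arm;print(arm.finish_job())"
```

```text
the job is handed in; nothing more can be done
None
```

The job is done and handed in at about 52 s: the bento is stacked squarely in the middle of the cork mat, and the cup and pen bin are upright, back where they stood.

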